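# Hang the serving board and the cutlery basket under the kitchen shelf

## Task

Tidy the kitchenette: first lift the small wooden serving board out of its stand and hang it by the hole in its neck on the straight ball-tipped peg under the shelf, then hang the steel cutlery basket by its loop handle on the upturned hook beside it. Let both hang freely, and leave the other kitchen things where they are.

Things in the scene. Friction and masses are not known exactly. Their poses are not given: they have to be found in the camera images.
- board: Wooden paddle-shaped serving board, 12 mm thick (its x), standing upright on its blade in the stand at the start. Blade 100 mm wide (y), 100 mm high; above it a neck 46 mm wide (y), from 100 to 175 mm above the lower edge. Origin: middle of the lower edge; z up to the neck. 0.22 kg or so. It is the same from front and back.
- board_eye (a point): Centre of the 28 mm round through hole in the board's neck, 150 mm above the board's lower edge; the hole runs along the board's x. Held across the neck (46 mm, along y), the hole stays free.
- stand: Fixed white slotted stand for the board: base 70 x 120 mm, 10 mm thick, two ribs up to 38 mm high with a 14.6 mm slot along its y between them; the board's lower edge stands 10 mm above the counter. Origin: centre of the underside.
- basket: Open steel cutlery basket, 92 (x) by 84 (y) mm, 75 mm high. On its middle divider (x = 0, along y) stands a loop handle: two flat straps 16 mm wide (x), 5 mm thick, 54 mm over their outsides (y), and a top bar 159 to 165 mm above the bottom. Window in the loop 44 mm wide, 84 mm high. Origin: centre of the underside, z up. About 0.3 kg. Same after half a turn.
- basket_loop (a point): Middle of the underside of the basket handle's top bar (159 mm above the bottom): the point that rests on the hook. The loop can be held across its two straps (54 mm, along y) and the window stays free.
- hook: Fixed J-shaped hook of 8 mm steel wire under the shelf, tip turned up. Origin: top of its level seat, where the bar should rest, 250 mm above the counter. Points to its own -x (to the robot), y along the shelf, z up. Seat from x = -18 to +36 mm; tip at x = -32 mm, 19 mm above the seat; vertical wire to the shelf at x = +50 mm. Hook and peg swap places from run to run.
- peg: Fixed straight, level steel peg of 10 mm diameter with a 16 mm ball on its tip, under the shelf, pointing to its own -x (to the robot). Origin: on its axis near the middle, 250 mm above the counter; y along the shelf, z up. The axis runs along x from +47 mm (vertical wire to the shelf) to the ball's centre at -37 mm; the board should hang between ball and wire.
- rack: Fixed slatted shelf on two posts. Origin: on the counter below the middle of the front edge; x away from the robot. Two white slats 660 mm long (y), together 80 mm deep, underside 360 mm up; 16 mm posts at x = 66, y = +-310 mm. The front edge is just above hook and peg (their origins at x = -5): an upright gripper has no room, tilt it 25 to 45 degrees, fingers forward and down.
- bowl: White bowl, 110 mm across, 45 mm high; origin at the underside. Leave alone.
- mill: Copper pepper mill, 108 mm high, 52 mm across; origin at the underside. Leave alone.
- mill2: Copper salt mill, 92 mm high, 52 mm across; origin at the underside. Leave alone.
- mug: White mug, 80 mm across, 90 mm high; origin at the underside. Leave alone.
- spoon: Wooden spoon, 170 mm long along its x, lying on the counter; origin at the underside. Leave alone.

How it is judged:
By the outcome, as a careful person would: the job done as asked, in the order asked, and still so for the second after the job is handed in, with the robot touching nothing.
It also fails if it takes over 72 s, if anything falls off the work surface, if the arm or the gripper's body presses on something with over 40 N, if the wrist force passes 120 N, or if a joint passes its speed limit or range.

## Robot

A 7-joint arm with a two-finger parallel gripper is mounted at the origin on the work surface. World frame = base frame: x ahead of the robot, y to its left, z up, the work surface at z = 0. Lengths are in m, angles in rad, forces in N, time in s.
With the tool pointing down it reaches from about 0.4 to 0.875 m from the base axis. Payload 19.3 kg.
Tool frame: the origin (TCP) lies at the very end of the fingers, on their centre line; the grasp point (between the pads) lies 19 mm behind it; z points along the fingers, y is the line along which they close (so a half turn about z gives the same grasp; the last joint's range is limited). The gripper opens to 85 mm and grips with 20 to 120 N. Pads are 22 mm wide; open, the fingers measure 114 mm over their backs; the gripper's body (76 mm by 85 mm) begins 54 mm behind the grasp point. The pads swing forward as they close: fully open they stand 13 mm farther back than shut.
Start: joints at [-1.235, 0.521, -0.036, 1.599, 0.021, 1.021, -0.113], TCP at [0.247, 0.574, 0.231] pointing down, gripper open.
Joint ranges: [-2.91, 2.91], [-0.3, 2.13], [-1.5, 1.42], [0.17, 2.43], [-1.26, 4.41], [0.16, 1.93], [-2.52, 2.52]. Speed limits (rad/s): [1.89, 1.89, 2.39, 2.39, 3.01, 3.01, 3.01].

## Interface

Orientations are given as a unit quaternion [x, y, z, w].
In Python, from cell import telemetry, camera, workorder gives the robot as it stands. The module is installed in compiled form; this text tells all that it offers.
- The arm moves only by the tool play_rows, never from a script. Its argument "rows" is a list of rows, each a list of 7 numbers: the shift along the tool's x, y, z each as a share of 0.05 m, from -1 to 1, then the turn, a rotation vector about the tool's x, y, z each as a share of 10 degrees, from -1 to 1, then the opening, from 0 (shut) to 1 (fully open). In form: [[tx, ty, tz, rx, ry, rz, hand], ...]. A call has 1 to 20 rows; each row shifts and turns the commanded pose from where the row before left it, along the tool's axes as they then stand; what a row does not reach is not made up. A row lasts 1/8 s, in which the tool goes at most 62.5 mm and 10.7 degrees, less where a joint would pass 70% of its speed; a pose out of reach is approached as far as the arm can. A call with a number of a shift or a turn outside -1 to 1 is refused whole. A call with a gripper value outside its range is refused whole. The fingers move at their own pace and stop on an object; "force" is the grip in N (left out, the last holds). Time passes only in rows, so rows that do not move let the fingers close. It gives the time, the measured TCP pose, the force, the opening and the grip force at its end, in the units of the state.
- telemetry.sense(): the state, without advancing time (a new reading comes with each control period).
- camera(name): name is "scene" or "top" or "wrist"; returns a dict with "pixels" (480x640x3 uint8, red, green, blue), "fov_y" (degrees; the focal length in pixels is half the picture's height over the tangent of half this angle, whatever the lens; pixels are square), "cx", "cy" (the principal point, pixels), "R" (3x3) and "t" (3): a world point X has camera coordinates R X + t; the wrist camera has in their place "T_tool_cam" (4x4, takes a point from camera to tool coordinates, whose origin is the TCP and whose axes are the flange's). Camera axes: x right, y down, z forward; pixel columns grow to the right and rows downward; lengths in m; the calibration is good to about 2 mm. A picture is of the moment at which its call begins: read the wrist's pose just before it. There is no depth.
- workorder.hand_in(): hands the job in; it is judged then, once.
The state is a dict: "t": time; "q": joint angles; "dq": joint speeds; "joint_torque": joint torques, N m; "eef_pos": TCP position; "orientation": TCP orientation; "force": force on the tool from outside, world axes, zero at the start; "moment": the same for the moment, N m; "gripper_width": finger opening in m; "gripper_force": force on a finger pad.
Only numpy, scipy, OpenCV 4.12 (cv2) and the standard library are available. Lean on these libraries where they do the work, as an engineer would, in place of code of your own. Each camera call takes 0.05 s, during which the arm holds its last target. There are 200 camera calls.

## Working session

There is one attempt and no reset: what is moved stays moved. The work goes in short steps, Python scripts to look and compute and a tool call to move; the robot and the scene stay as the last step left them, time stands still between calls to the robot, and variables do not carry over. Pictures are saved under pics/ and viewed, at most 10 in all, crops included, and the job is handed in when it is done.

Besides the shell and the picture viewer there is one more tool, called after ">>>" as a command line: name --pt "numbers of a row" for each row, then --argument value for the rest. play_rows: Moves the arm, as the interface text tells. Shift numbers are shares of 0.05 m and turn numbers shares of 10 degrees, none past 1 either way. Its arguments: {"type":"object","properties":{"rows":{"type":"array"},"force":{"type":"number"}},"required":["rows"]}

```bash
mkdir -p pics; cat > h.py <<'E'
import numpy as np, cv2
from cell import telemetry, camera, workorder
def K(c):
    f=240/np.tan(np.radians(c["fov_y"])/2); return f
def ray(c,u,v):
    R=np.array(c["R"]);t=np.array(c["t"]);f=K(c)
    d=R.T@np.array([(u-c["cx"])/f,(v-c["cy"])/f,1]);return -R.T@t,d/np.linalg.norm(d)
def onz(c,u,v,z):
    o,d=ray(c,u,v);return o+d*(z-o[2])/d[2]
def proj(c,X):
    p=np.array(c["R"])@X+np.array(c["t"]);return K(c)*p[:2]/p[2]+[c["cx"],c["cy"]]
def save(c,n,crop=None,s=1):
    im=cv2.cvtColor(np.array(c["pixels"]),cv2.COLOR_RGB2BGR)
    if crop: im=im[crop[1]:crop[3],crop[0]:crop[2]]
    cv2.imwrite(f"pics/{n}.png",cv2.resize(im,None,fx=s,fy=s,interpolation=cv2.INTER_CUBIC))
E
python3 - <<'E'
from h import *
for n in("scene","top"):
    c=camera(n);save(c,n+"0");print(n,c["fov_y"],c["cx"],c["cy"],np.round(c["R"],3).tolist(),np.round(c["t"],3), (-np.array(c["R"]).T@c["t"]).round(3))
    np.save(n+"0.npy",c,allow_pickle=True)
print(telemetry.sense())
E
```

```text
scene 47.1009466689422 313.1524843214917 230.5579780748604 [[0.501, 0.865, -0.023], [0.461, -0.289, -0.839], [-0.733, 0.41, -0.543]] [-0.285 -0.111  1.744] [ 1.471 -0.5    0.848]
top 56.901410435008295 326.2349207538333 241.89524713055016 [[0.01, -1.0, -0.02], [-0.985, -0.006, -0.173], [0.173, 0.021, -0.985]] [0.024 0.568 1.115] [0.366 0.004 1.197]
{'t': 0.1, 'q': array([-1.23520232,  0.52193714, -0.03630191,  1.59995028,  0.0212047 ,
        1.0211032 , -0.11279762]), 'dq': array([-1.62529233e-03, -1.32371338e-03, -7.72071469e-04, -1.91201878e-03,
       -1.46797587e-03,  3.36378939e-04,  4.24780258e-05]), 'joint_torque': array([ 3.45110348e-03, -9.28478765e+01,  1.98326960e+00, -3.70526218e+01,
        1.79891218e-02,  5.31073892e-03,  6.38167876e-05]), 'eef_pos': array([0.24664453, 0.57394524, 0.2307946 ]), 'orientation': array([ 2.01521577e-01,  9.79483944e-01, -5.03066918e-04, -5.86958066e-05]), 'force': array([ 0.19010602, -0.28762845,  0.33758124]), 'moment': array([-0.02054776, -0.02910293, -0.0278455 ]), 'gripper_force': 0.0, 'gripper_width': 0.08548681018266072}
```

View pics/scene0.png

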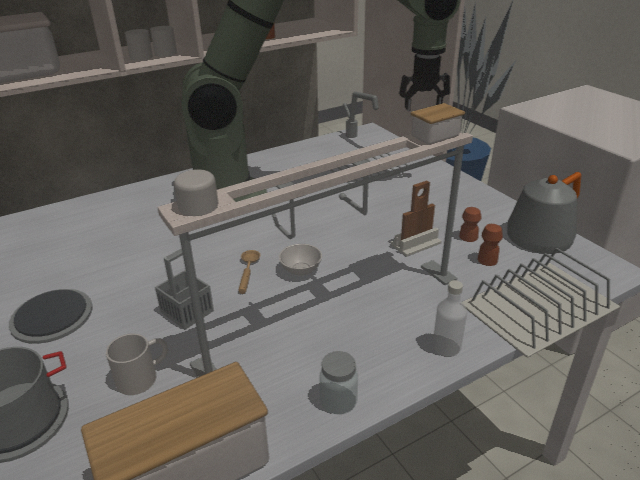

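View pics/top0.png

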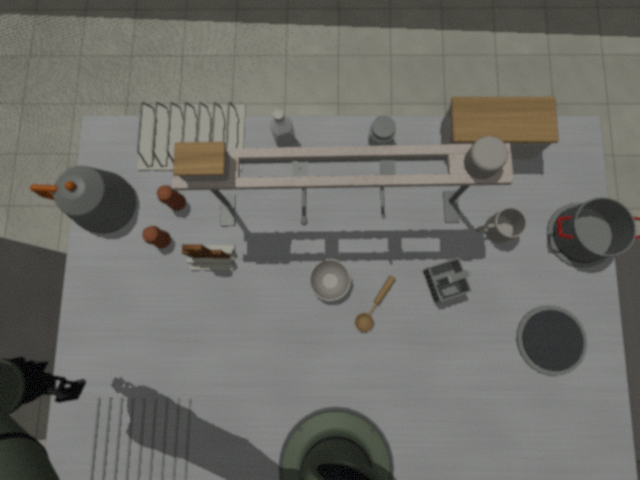

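The scene view shows the board (420,210) in its stand, the basket (185,290), the hook and peg under the shelf near (290,220) and (360,200). In the top view they are at board (207,250), basket (447,282), hook and peg (304,200) and (382,200).

```bash
python3 - <<'E'
from h import *
S=np.load("scene0.npy",allow_pickle=True).item();T=np.load("top0.npy",allow_pickle=True).item()
def im(c,x,y,w,h,s):
    a=cv2.cvtColor(np.array(c["pixels"]),cv2.COLOR_RGB2BGR)[y:y+h,x:x+w]
    a=np.clip(a.astype(float)*1.6,0,255).astype(np.uint8)
    return cv2.resize(a,None,fx=s,fy=s,interpolation=cv2.INTER_CUBIC)
# row1: scene pegs(265..385,160..250) x3 ; scene board ; 
A=np.hstack([im(S,260,165,130,95,3),im(S,385,170,130,95,3)])
B=np.hstack([im(T,140,180,130,95,3),im(T,280,180,130,95,3)])
cv2.imwrite("pics/a.png",np.vstack([A,B]))
C=np.hstack([im(S,150,235,80,95,5),im(T,415,245,80,95,5)])
cv2.imwrite("pics/b.png",C)
E
```

```text
(no output)
```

View pics/a.png

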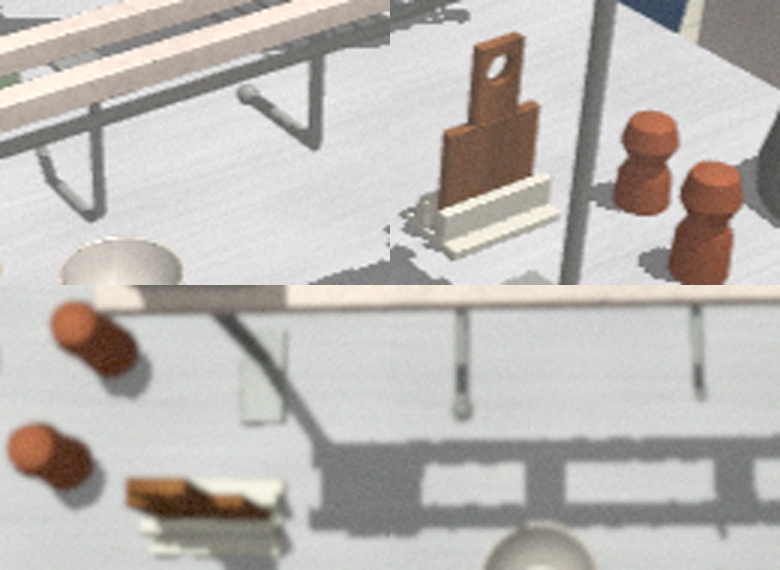

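View pics/b.png

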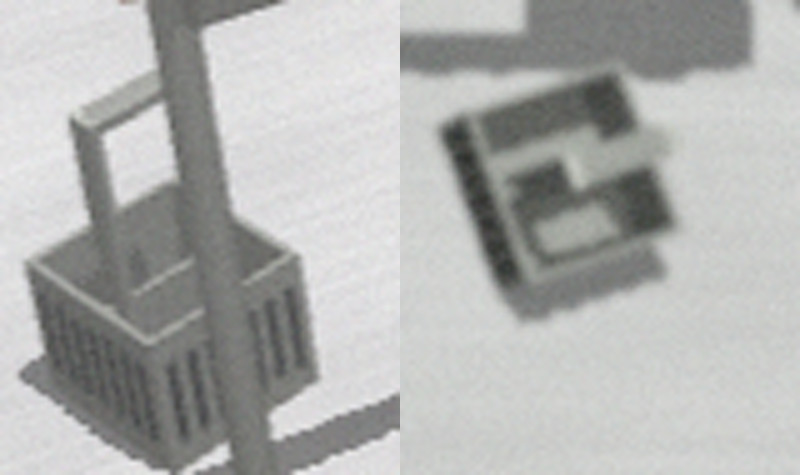

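Top row: scene crops, with the ball-tipped peg at full-image (342,196), the hook tip (274,215) and the board hole (421,192). Bottom row: top-view crops, with the peg ball at (304,221) and the hook tip (384,216). So the peg is on the left (+y) and the hook on the right. The second picture shows the basket bar turned by about 15°, in the top view around (459,276).

```bash
python3 - <<'E'
from h import *
S=np.load("scene0.npy",allow_pickle=True).item();T=np.load("top0.npy",allow_pickle=True).item()
def tri(a,b):
    o1,d1=ray(S,*a);o2,d2=ray(T,*b)
    s=np.linalg.lstsq(np.c_[d1,-d2],o2-o1,rcond=None)[0]
    p,q=o1+d1*s[0],o2+d2*s[1];return ((p+q)/2).round(4),np.linalg.norm(p-q).round(4)
print("ball",tri((342,196),(303.7,221.3)),onz(S,342,196,.25),onz(T,303.7,221.3,.25))
print("hooktip",tri((274,215),(383.7,216)),onz(S,274,215,.267),onz(T,383.7,216,.267))
# board: refine mask
hs=lambda c:cv2.cvtColor(np.array(c["pixels"]),cv2.COLOR_RGB2HSV)
t=hs(T);sub=t[235:270,175:245];m=((sub[...,0]<18)&(sub[...,1]>110)).astype(np.uint8)
print('\n'.join(''.join('.#'[v] for v in r) for r in m))
print("hole scene",onz(S,420.7,192,.16))
s=hs(S);sub=s[175:250,395:440];m=((sub[...,0]<18)&(sub[...,1]>100)).astype(np.uint8)
print('\n'.join(''.join('.#'[v] for v in r) for r in m))
tool=camera("wrist");print(np.round(tool["T_tool_cam"],3),tool["fov_y"])
for n,p,z in(("rimA",(440,125),.075),("rimB",(620,68),.075),("rimC",(678,228),.075),("bar0",(570,168),.165),("bar1",(672,138),.165)):
    print(n,onz(T,415+(p[0]-400)/5,245+p[1]/5,z).round(4))
for n,p,z in(("barL",(85,122),.162),("rimL",(28,265),.075),("rimF",(150,345),.075),("rimR",(302,258),.075),("rimBk",(165,183),.075)):
    print("S",n,onz(S,150+p[0]/5,235+p[1]/5,z).round(4))
E
```

```text
ball (array([0.5784, 0.0742, 0.2504]), np.float64(0.0004)) [0.57772791 0.07488166 0.25      ] [0.57834513 0.07406026 0.25      ]
hooktip (array([ 0.5886, -0.0986,  0.2628]), np.float64(0.002)) [ 0.59533293 -0.1005873   0.267     ] [ 0.58714478 -0.09909502  0.267     ]
......................................................................
......................................................................
......................................................................
......................................................................
......................................................................
......................................................................
......................................................................
......................................................................
......................................................................
......................................................................
.........#.#...#.#.####.#.............................................
........###################.......................
[... 4914 characters left out ...]
.....
.............................................
.............................................
.............................................
.............................................
.............................................
[[-0.    -0.958 -0.286  0.073]
 [ 1.    -0.    -0.001 -0.001]
 [ 0.001 -0.286  0.958 -0.142]
 [ 0.     0.     0.     1.   ]] 62.873870053412446
rimA [ 0.4929 -0.2179  0.075 ]
rimB [ 0.5227 -0.3097  0.075 ]
rimC [ 0.442  -0.3353  0.075 ]
bar0 [ 0.4632 -0.2596  0.165 ]
bar1 [ 0.4775 -0.3072  0.165 ]
S barL [ 0.4783 -0.3056  0.162 ]
S rimL [ 0.4464 -0.3368  0.075 ]
S rimF [ 0.5288 -0.3076  0.075 ]
S rimR [ 0.5069 -0.2294  0.075 ]
S rimBk [ 0.4201 -0.2638  0.075 ]
```

```bash
cat >> h.py <<'E'
from scipy.spatial.transform import Rotation as Ro, Slerp
def tool(yaw,tilt):  # deg; tilt: fingers forward; tool z=(sin,0,-cos), x back
    return Ro.from_euler('z',yaw,degrees=True)*Ro.from_euler('y',-tilt,degrees=True)*Ro.from_quat([0,1,0,0])
def plan(wps,g=1,start=None):
    """wps: (TCP pos, Rotation, rows); prints rows"""
    s=telemetry.sense();p,R=start or (s["eef_pos"],Ro.from_quat(s["orientation"]))
    for P,Q,n in wps:
        p0,R0=p,R;sl=Slerp([0,1],Ro.concatenate([R0,Q]));out=[]
        for k in range(1,n+1):
            tp=p0+(np.array(P)-p0)*k/n;tR=sl(k/n)
            d=np.round(R.inv().apply(tp-p)/.05,2);r=np.round(np.degrees((R.inv()*tR).as_rotvec())/10,2)
            out.append([float(x)+0 for x in [*d,*r,g]]);p=p+R.apply(d*.05);R=R*Ro.from_rotvec(np.radians(r*10))
        print(str(out).replace(' ',''),"max",np.abs(np.array(out)[:,:6]).max())
    return p,R
def grasp(G,yaw,tilt,back=0):
    R=tool(yaw,tilt);return np.array(G)+R.apply([0,0,.019-back]),R
def wcam():
    s=telemetry.sense();c=dict(camera("wrist"));T=np.eye(4);T[:3,:3]=Ro.from_quat(s["orientation"]).as_matrix();T[:3,3]=s["eef_pos"]
    W=np.linalg.inv(T@np.array(c["T_tool_cam"]));c["R"]=W[:3,:3];c["t"]=W[:3,3];return c
E
python3 - <<'E'
from h import *
print(tool(0,35).apply([[1,0,0],[0,1,0],[0,0,1]]).round(2).tolist())
P,R=grasp([.533,.342,.152],0,35,.13);print(P)
plan([(P,R,14)])
E
```

```text
[[-0.82, 0.0, -0.57], [0.0, 1.0, 0.0], [0.57, 0.0, -0.82]]
[0.46933302 0.342      0.24292588]
[[-0.42,-0.18,-0.02,-0.05,-0.25,-0.16,1.0],[-0.42,-0.19,0.0,-0.05,-0.24,-0.16,1.0],[-0.41,-0.2,0.02,-0.05,-0.25,-0.16,1.0],[-0.41,-0.22,0.03,-0.05,-0.25,-0.16,1.0],[-0.4,-0.22,0.05,-0.06,-0.24,-0.16,1.0],[-0.39,-0.24,0.06,-0.05,-0.25,-0.16,1.0],[-0.38,-0.25,0.07,-0.05,-0.25,-0.17,1.0],[-0.36,-0.26,0.09,-0.05,-0.24,-0.16,1.0],[-0.36,-0.27,0.11,-0.05,-0.25,-0.16,1.0],[-0.35,-0.28,0.11,-0.05,-0.25,-0.16,1.0],[-0.33,-0.29,0.13,-0.05,-0.24,-0.16,1.0],[-0.31,-0.3,0.14,-0.05,-0.25,-0.16,1.0],[-0.31,-0.32,0.15,-0.05,-0.25,-0.16,1.0],[-0.28,-0.32,0.16,-0.06,-0.24,-0.16,1.0]] max 0.42
```

>>> play_rows --pt "-0.42 -0.18 -0.02 -0.05 -0.25 -0.16 1" --pt "-0.42 -0.19 0 -0.05 -0.24 -0.16 1" --pt "-0.41 -0.2 0.02 -0.05 -0.25 -0.16 1" --pt "-0.41 -0.22 0.03 -0.05 -0.25 -0.16 1" --pt "-0.4 -0.22 0.05 -0.06 -0.24 -0.16 1" --pt "-0.39 -0.24 0.06 -0.05 -0.25 -0.16 1" --pt "-0.38 -0.25 0.07 -0.05 -0.25 -0.17 1" --pt "-0.36 -0.26 0.09 -0.05 -0.24 -0.16 1" --pt "-0.36 -0.27 0.11 -0.05 -0.25 -0.16 1" --pt "-0.35 -0.28 0.11 -0.05 -0.25 -0.16 1" --pt "-0.33 -0.29 0.13 -0.05 -0.24 -0.16 1" --pt "-0.31 -0.3 0.14 -0.05 -0.25 -0.16 1" --pt "-0.31 -0.32 0.15 -0.05 -0.25 -0.16 1" --pt "-0.28 -0.32 0.16 -0.06 -0.24 -0.16 1" --pt "0 0 0 0 0 0 1" --pt "0 0 0 0 0 0 1"

```text
t: 2.15
eef_pos: [0.469, 0.343, 0.2431]
orientation: [0.0, 0.954, 0.001, 0.3]
force: [0.4, 0.5, -0.0]
gripper_width: 0.0853
gripper_force: 0.0
```

```bash
python3 - <<'E'
from h import *
c=wcam();np.save("w1.npy",c,allow_pickle=True);save(c,"w1")
for X in([.533,.342,.16],[.533,.319,.185],[.533,.365,.185]):print(proj(c,np.array(X)).round(1))
E
```

```text
[320.5 244.8]
[283.5 276.8]
[357.6 276.7]
```

View pics/w1.png

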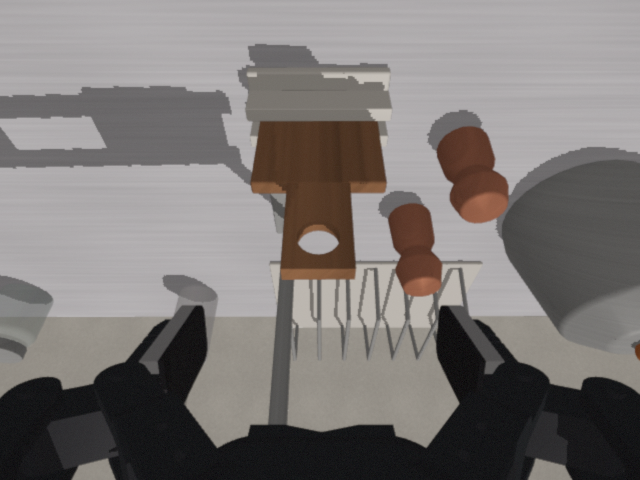

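The wrist view shows the neck's top edge from (282,273) to (355,273), the hole at (318,240) and the blade shoulders level at row 188. So the board is square to the tool, with yaw close to 0.

```bash
python3 - <<'E'
from h import *
c=np.load("w1.npy",allow_pickle=True).item()
for uv in((282,269),(355,269),(282,277),(355,277)):print(onz(c,*uv,.185).round(4))
for uv in((251,192),(386,192),(251,183),(386,183)):print(onz(c,*uv,.11).round(4))
# 
P,R=grasp([.530,.341,.152],0,35);print(P)
q=plan([(P,R,8)])
print("lift");plan([(q[0]+[0,0,.12],R,8)],g=0,start=q)
E
```

```text
[0.5243 0.3188 0.185 ]
[0.5245 0.3628 0.185 ]
[0.5332 0.3181 0.185 ]
[0.5333 0.3634 0.185 ]
[0.5338 0.2905 0.11  ]
[0.534  0.3906 0.11  ]
[0.5247 0.2918 0.11  ]
[0.5248 0.3894 0.11  ]
[0.54089795 0.341      0.13643611]
[[0.01,-0.01,0.32,0.0,0.0,0.0,1.0],[0.0,0.0,0.32,0.0,0.0,0.0,1.0],[0.01,-0.01,0.32,0.0,0.0,0.0,1.0],[0.0,0.0,0.33,0.01,0.0,0.0,1.0],[0.01,-0.01,0.32,0.0,0.0,0.0,1.0],[0.0,0.0,0.32,0.0,0.0,0.0,1.0],[0.01,-0.01,0.32,0.0,0.0,0.0,1.0],[0.01,-0.01,0.32,0.0,0.0,0.0,1.0]] max 0.33
lift
[[-0.17,0.0,-0.25,0.0,0.0,0.0,0.0],[-0.17,0.0,-0.24,0.0,0.0,0.0,0.0],[-0.18,0.0,-0.25,0.0,0.0,0.0,0.0],[-0.17,0.0,-0.24,0.0,0.0,0.0,0.0],[-0.17,0.0,-0.25,0.0,0.0,0.0,0.0],[-0.17,0.0,-0.25,0.0,0.0,0.0,0.0],[-0.17,0.0,-0.24,0.0,0.0,0.0,0.0],[-0.18,0.0,-0.25,0.0,0.0,0.0,0.0]] max 0.25
```

>>> play_rows --pt "0.01 -0.01 0.32 0 0 0 1" --pt "0 0 0.32 0 0 0 1" --pt "0.01 -0.01 0.32 0 0 0 1" --pt "0 0 0.32 0 0 0 1" --pt "0.01 -0.01 0.32 0 0 0 1" --pt "0 0 0.32 0 0 0 1" --pt "0.01 -0.01 0.32 0 0 0 1" --pt "0 0 0.32 0 0 0 1" --pt "0 0 0 0 0 0 1" --pt "0 0 0 0 0 0 0" --pt "0 0 0 0 0 0 0" --pt "0 0 0 0 0 0 0" --pt "0 0 0 0 0 0 0" --pt "0 0 0 0 0 0 0" --pt "0 0 0 0 0 0 0" --force 60

```text
t: 4.08
eef_pos: [0.5413, 0.3407, 0.1377]
orientation: [0.0, 0.954, 0.001, 0.301]
force: [-1.7, 0.1, 7.2]
gripper_width: 0.045
gripper_force: 61.0
```

>>> play_rows --pt "-0.17 0 -0.25 0 0 0 0" --pt "-0.17 0 -0.24 0 0 0 0" --pt "-0.18 0 -0.25 0 0 0 0" --pt "-0.17 0 -0.24 0 0 0 0" --pt "-0.17 0 -0.25 0 0 0 0" --pt "-0.17 0 -0.25 0 0 0 0" --pt "-0.17 0 -0.24 0 0 0 0" --pt "-0.18 0 -0.25 0 0 0 0" --pt "0 0 0 0 0 0 0"

```text
t: 5.2
eef_pos: [0.5413, 0.3402, 0.2582]
orientation: [0.0, 0.954, 0.002, 0.301]
force: [0.1, -0.7, -2.3]
gripper_width: 0.0452
gripper_force: 62.0
```

```bash
python3 - <<'E'
from h import *
s=telemetry.sense();print(s["eef_pos"],s["gripper_width"],s["force"])
c=wcam();np.save("w2.npy",c,allow_pickle=True);save(c,"w2")
C=s["eef_pos"]-[.5413,.3407,.1377];E=np.array([.529,.341,.16])+C
print("expected eye",E,proj(c,E),[proj(c,E+np.array(d)).round(1) for d in([-.006,-.023,.025],[-.006,.023,.025],[.006,-.023,.025],[.006,.023,.025],[-.006,-.05,-.05],[-.006,.05,-.05])])
E
```

```text
[0.54133042 0.34024746 0.25822301] 0.0452135337120458 [ 0.0824359  -0.65292454 -2.25492955]
expected eye [0.52903042 0.34054746 0.28052301] [324.23609435 353.92623193] [array([245.6, 429.5]), array([404.3, 429. ]), array([251.4, 438.6]), array([398. , 438.2]), array([200.9, 230.1]), array([445.7, 229.5])]
```

View pics/w2.png

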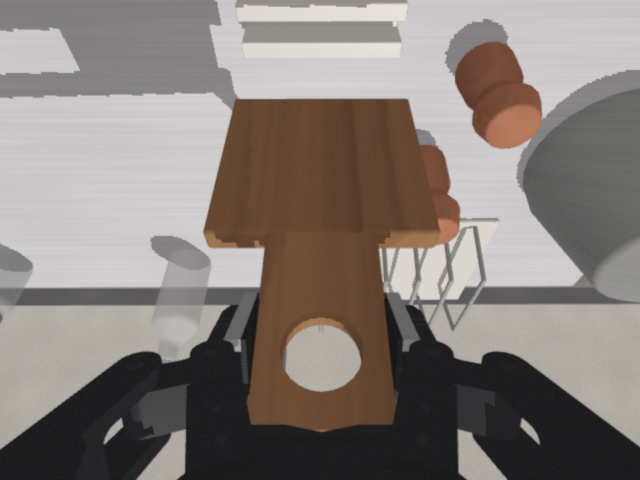

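The board is held square. Neck top corners are (249,424) and (395,424), shoulder corners (205,232) and (439,232), blade bottom corners (236,99) and (408,99), and the hole is at (322,355). I'll get its pose from these known corners.

```bash
python3 - <<'E'
from h import *
c=np.load("w2.npy",allow_pickle=True).item();f=K(c)
O=np.array([[0,.023,.175],[0,-.023,.175],[0,.05,.1],[0,-.05,.1],[0,.05,0],[0,-.05,0]])-[.006,0,.15]
O[:,1]*=-1
I=np.array([[249,424],[395,424],[205,232],[439,232],[236,99],[408,99]],float)
Km=np.array([[f,0,c["cx"]],[0,f,c["cy"]],[0,0,1]])
ok,rv,tv=cv2.solvePnP(O,I,Km,None);pr=cv2.projectPoints(O,rv,tv,Km,None)[0][:,0]
print((pr-I).round(1).tolist())
R=c["R"].T@cv2.Rodrigues(rv)[0];eye=c["R"].T@(tv[:,0]-c["t"])
print("eye",eye,"R",R.round(3).tolist())
e,_=telemetry.sense()["eef_pos"],0;print("eye-tcp",eye-e)
S=camera("scene");save(S,"s2",(380,100,540,220),5)
for X in (eye,np.array([.529,.3405,.2805])):print("scene",((proj(S,X)-[380,100])*5).round(1))
E
```

```text
[[-1.1, -0.8], [1.1, -0.7], [-0.2, 1.4], [0.2, 1.4], [0.0, -0.5], [-0.1, -0.6]]
eye [0.53619995 0.33979664 0.27706952] R [[1.0, -0.001, 0.014], [0.001, 1.0, -0.004], [-0.014, 0.004, 1.0]]
eye-tcp [-0.00491189 -0.0002728   0.01971381]
scene [223.7 252.5]
scene [215.8 240.5]
```

View pics/s2.png

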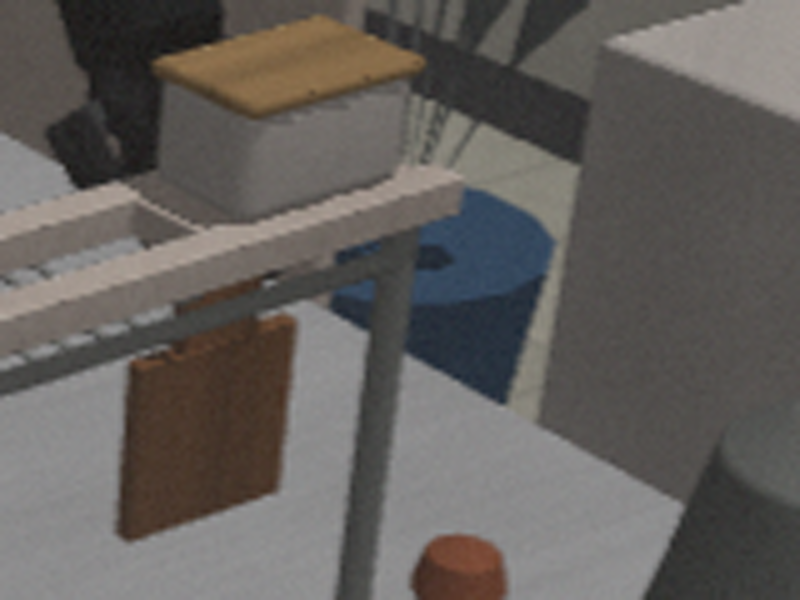

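The scene crop shows the blade's back face, with bottom corners at (127,540) and (280,490) and shoulders at (130,363) and (296,318).

```bash
python3 - <<'E'
from h import *
S=np.load("scene0.npy",allow_pickle=True).item();T=np.load("top0.npy",allow_pickle=True).item()
for eye in (np.array([.5362,.3398,.2771]),np.array([.529,.3405,.2805])):
    print([((proj(S,eye+[.006,y,z])-[380,100])*5).round(0).tolist() for y,z in((-.05,-.15),(.05,-.15),(-.05,-.05),(.05,-.05))])
# shelf front edge (z=.36) & peg/hook wires direction in top view
t=cv2.cvtColor(np.array(T["pixels"]),cv2.COLOR_RGB2GRAY)
for u in (250,280,340,420,460):
    col=t[175:200,u].astype(int);k=np.argmin(np.diff(col));print(u,175+k,onz(T,u,175.5+k,.36).round(4))
E
```

```text
[[129.0, 551.0], [281.0, 498.0], [143.0, 375.0], [301.0, 325.0]]
[[121.0, 539.0], [274.0, 487.0], [135.0, 362.0], [293.0, 313.0]]
250 186 [0.6233 0.1731 0.36  ]
280 185 [0.6256 0.1139 0.36  ]
340 185 [ 0.626  -0.0041  0.36  ]
420 183 [ 0.6307 -0.1605  0.36  ]
460 182 [ 0.633  -0.2383  0.36  ]
```

```bash
python3 - <<'E'
from h import *
R=tool(1.35,35);o=np.array([.011,0,-.0215])
q=plan([(np.array([.515,.0747,.265])+o,R,12),(np.array([.535,.0745,.250])+o,R,3)],g=0)
E
```

```text
[[0.03,-0.44,0.0,-0.01,0.0,-0.01,0.0],[0.04,-0.44,0.01,0.0,0.0,-0.01,0.0],[0.03,-0.45,0.0,-0.01,0.0,-0.01,0.0],[0.04,-0.44,0.0,0.0,0.0,-0.01,0.0],[0.03,-0.44,0.0,-0.01,0.0,-0.01,0.0],[0.04,-0.44,0.0,0.0,0.0,-0.01,0.0],[0.04,-0.44,0.0,-0.01,0.0,-0.01,0.0],[0.04,-0.45,0.0,-0.01,0.0,-0.01,0.0],[0.03,-0.44,0.0,0.0,0.0,-0.01,0.0],[0.04,-0.44,0.0,-0.01,0.0,0.0,0.0],[0.04,-0.44,0.0,0.0,0.0,-0.01,0.0],[0.04,-0.44,0.0,-0.01,0.0,-0.01,0.0]] max 0.45
[[-0.05,-0.01,0.16,0.0,0.0,0.0,0.0],[-0.05,0.0,0.16,0.0,0.0,0.0,0.0],[-0.05,-0.01,0.16,0.0,0.0,0.0,0.0]] max 0.16
```

>>> play_rows --pt "0.03 -0.44 0 -0.01 0 -0.01 0" --pt "0.04 -0.44 0 0 0 -0.01 0" --pt "0.03 -0.45 0 -0.01 0 -0.01 0" --pt "0.04 -0.44 0 0 0 -0.01 0" --pt "0.03 -0.44 0 -0.01 0 -0.01 0" --pt "0.04 -0.44 0 0 0 -0.01 0" --pt "0.04 -0.44 0 -0.01 0 -0.01 0" --pt "0.04 -0.45 0 -0.01 0 -0.01 0" --pt "0.03 -0.44 0 0 0 -0.01 0" --pt "0.04 -0.44 0 -0.01 0 0 0" --pt "0.04 -0.44 0 0 0 -0.01 0" --pt "0.04 -0.44 0 -0.01 0 -0.01 0" --pt "-0.05 -0.01 0.16 0 0 0 0" --pt "-0.05 0 0.16 0 0 0 0" --pt "-0.05 -0.01 0.16 0 0 0 0" --pt "0 0 0 0 0 0 0" --pt "0 0 0 0 0 0 0"

```text
t: 7.42
eef_pos: [0.5458, 0.0739, 0.2292]
orientation: [-0.011, 0.954, 0.004, 0.301]
force: [0.9, 0.7, -2.4]
gripper_width: 0.0449
gripper_force: 62.0
```

```bash
python3 - <<'E'
from h import *
s=telemetry.sense();print(s["eef_pos"],Ro.from_quat(s["orientation"]).as_matrix().round(3).tolist())
c=wcam();S=camera("scene")
a=cv2.cvtColor(np.array(c["pixels"]),cv2.COLOR_RGB2BGR)[230:470,160:480]
b=cv2.cvtColor(np.array(S["pixels"]),cv2.COLOR_RGB2BGR)[160:280,300:400]
cv2.imwrite("pics/c3.png",np.vstack([np.hstack([cv2.resize(a,(400,300)),np.zeros((300,0,3),np.uint8),cv2.resize(b,(250,300),interpolation=cv2.INTER_CUBIC)])]))
np.save("w3.npy",c,allow_pickle=True);np.save("s3.npy",S,allow_pickle=True)
eye=s["eef_pos"]+[-.011,0,.0215]
print("ball wrist",(proj(c,np.array([.578,.0743,.25]))-[160,230])*1.25,"eye",(proj(c,eye)-[160,230])*1.25)
print("ball scene",(proj(S,np.array([.578,.0743,.25]))-[300,160])*2.5,"eye",(proj(S,eye)-[300,160])*2.5)
E
```

```text
[0.54584103 0.07393466 0.229215  ] [[-0.819, -0.023, 0.573], [-0.018, 1.0, 0.013], [-0.573, 0.0, -0.819]]
ball wrist [202.40678041 200.83822586] eye [204.81687602 153.91854905]
ball scene [104.61015446  90.30150513] eye [78.56798343 69.94003595]
```

View pics/c3.png

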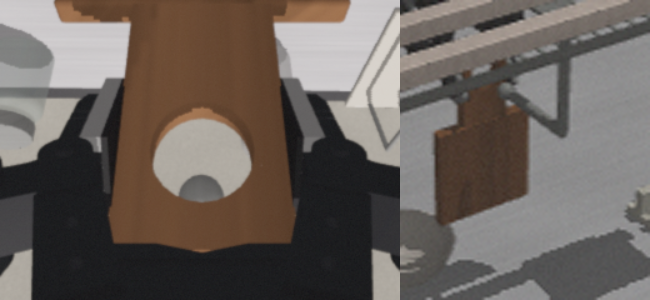

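The hole is at (202,155) in the wrist crop with the ball right behind it, centred near (201,194). That matches the projections, so the alignment is good and I'll go in.

>>> play_rows --pt "-0.1 0 0.07 0 0 0 0" --pt "-0.1 0 0.07 0 0 0 0" --pt "-0.1 0 0.07 0 0 0 0" --pt "-0.1 0 0.07 0 0 0 0" --pt "-0.1 0 0.07 0 0 0 0" --pt "-0.1 0 0.07 0 0 0 0" --pt "-0.1 0 0.07 0 0 0 0" --pt "-0.1 0 0.07 0 0 0 0" --pt "0 0 0 0 0 0 0"

```text
t: 8.65
eef_pos: [0.5952, 0.0755, 0.2291]
orientation: [-0.011, 0.954, 0.004, 0.301]
force: [0.5, -0.3, -2.0]
gripper_width: 0.0452
gripper_force: 62.0
```

>>> play_rows --pt "-0.1 0 0.07 0 0 0 0" --pt "-0.1 0 0.07 0 0 0 0" --pt "-0.1 0 0.07 0 0 0 0" --pt "-0.1 0 0.07 0 0 0 0" --pt "0 0 0 0 0 0 0" --pt "0.03 0 0.05 0 0 0 0" --pt "0.03 0 0.05 0 0 0 0" --pt "0.02 0 0.03 0 0 0 0" --pt "0 0 0 0 0 0 0"

```text
t: 9.78
eef_pos: [0.6196, 0.0762, 0.2213]
orientation: [-0.011, 0.954, 0.004, 0.301]
force: [0.0, -1.0, -2.2]
gripper_width: 0.0447
gripper_force: 62.0
```

>>> play_rows --pt "0.01 0 0.02 0 0 0 0" --pt "0.01 0 0.02 0 0 0 0" --pt "0 0 0 0 0 0 0"

```text
t: 10.15
eef_pos: [0.6201, 0.0762, 0.2193]
orientation: [-0.011, 0.954, 0.004, 0.301]
force: [-0.4, -1.0, -2.2]
gripper_width: 0.0453
gripper_force: 62.0
```

>>> play_rows --pt "0.01 0 0.02 0 0 0 0" --pt "0.01 0 0.02 0 0 0 0" --pt "0 0 0 0 0 0 0"

```text
t: 10.52
eef_pos: [0.621, 0.0763, 0.2183]
orientation: [-0.011, 0.953, 0.004, 0.302]
force: [-7.5, -1.0, 13.5]
gripper_width: 0.0453
gripper_force: 64.1
```

```bash
python3 - <<'E'
from h import *
c=wcam();S=camera("scene")
a=cv2.cvtColor(np.array(c["pixels"]),cv2.COLOR_RGB2BGR)[230:470,160:480]
b=cv2.cvtColor(np.array(S["pixels"]),cv2.COLOR_RGB2BGR)[160:280,300:400]
cv2.imwrite("pics/c4.png",np.hstack([cv2.resize(a,(400,300)),cv2.resize(b,(250,300),interpolation=cv2.INTER_CUBIC)]))
print(telemetry.sense()["force"])
E
```

```text
[-7.69580355 -1.19380076 14.08279711]
```

View pics/c4.png

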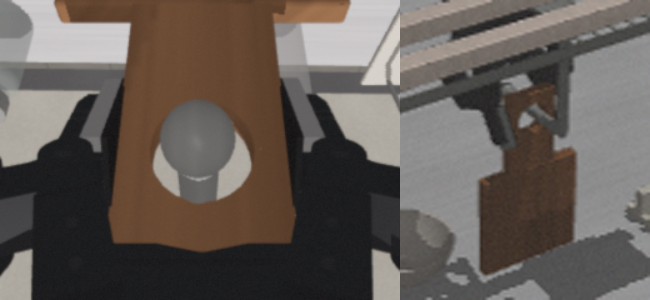

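The ball, at (197,140) in the wrist crop, is on the robot side of the board. The peg runs through the hole and the force shows the board seated. Now release and withdraw.

>>> play_rows --pt "-0.01 0 -0.02 0 0 0 0" --pt "0 0 0 0 0 0 0.3" --pt "0 0 0 0 0 0 0.6" --pt "0 0 0 0 0 0 1" --pt "0 0 0 0 0 0 1" --pt "0 0 0 0 0 0 1" --pt "0 0 -0.2 0 0 0 1" --pt "0 0 -0.3 0 0 0 1" --pt "0 0 -0.4 0 0 0 1" --pt "0 0 -0.4 0 0 0 1" --pt "0 0 -0.4 0 0 0 1" --pt "0 0 -0.4 0 0 0 1" --pt "0 0 -0.4 0 0 0 1" --pt "0 0 -0.4 0 0 0 1"

```text
t: 12.38
eef_pos: [0.5366, 0.0741, 0.3375]
orientation: [-0.011, 0.954, 0.004, 0.301]
force: [0.1, -0.3, -0.6]
gripper_width: 0.0857
gripper_force: 0.0
```

```bash
python3 - <<'E'
from h import *
s=telemetry.sense();print(s["eef_pos"],s["force"])
# view basket: TCP retreated from (.473,-.284,.145)
R=tool(17,35);P,R=grasp([.473,-.284,.145],17,35,.12);print(P)
plan([(P,R,14)])
E
```

```text
[0.53661156 0.07414419 0.337528  ] [ 0.10294919 -0.29619651 -0.59865315]
[ 0.4176001  -0.30093745  0.22773436]
[[0.24,-0.53,0.02,-0.06,0.0,-0.09,1.0],[0.25,-0.53,0.02,-0.07,0.0,-0.09,1.0],[0.25,-0.52,0.01,-0.06,0.0,-0.1,1.0],[0.27,-0.52,0.01,-0.07,0.0,-0.09,1.0],[0.27,-0.52,0.0,-0.06,0.0,-0.09,1.0],[0.28,-0.51,-0.01,-0.06,0.0,-0.09,1.0],[0.29,-0.51,-0.01,-0.07,0.0,-0.09,1.0],[0.3,-0.5,-0.01,-0.06,0.0,-0.09,1.0],[0.3,-0.5,-0.03,-0.07,0.0,-0.1,1.0],[0.32,-0.49,-0.02,-0.06,0.0,-0.09,1.0],[0.32,-0.49,-0.04,-0.06,0.0,-0.09,1.0],[0.33,-0.48,-0.04,-0.07,0.0,-0.09,1.0],[0.33,-0.47,-0.04,-0.06,0.0,-0.09,1.0],[0.35,-0.47,-0.05,-0.07,0.0,-0.1,1.0]] max 0.53
```

>>> play_rows --pt "0.24 -0.53 0.02 -0.06 0 -0.09 1" --pt "0.25 -0.53 0.02 -0.07 0 -0.09 1" --pt "0.25 -0.52 0.01 -0.06 0 -0.1 1" --pt "0.27 -0.52 0.01 -0.07 0 -0.09 1" --pt "0.27 -0.52 0 -0.06 0 -0.09 1" --pt "0.28 -0.51 -0.01 -0.06 0 -0.09 1" --pt "0.29 -0.51 -0.01 -0.07 0 -0.09 1" --pt "0.3 -0.5 -0.01 -0.06 0 -0.09 1" --pt "0.3 -0.5 -0.03 -0.07 0 -0.1 1" --pt "0.32 -0.49 -0.02 -0.06 0 -0.09 1" --pt "0.32 -0.49 -0.04 -0.06 0 -0.09 1" --pt "0.33 -0.48 -0.04 -0.07 0 -0.09 1" --pt "0.33 -0.47 -0.04 -0.06 0 -0.09 1" --pt "0.35 -0.47 -0.05 -0.07 0 -0.1 1" --pt "0 0 0 0 0 0 1" --pt "0 0 0 0 0 0 1"

```text
t: 14.38
eef_pos: [0.4425, -0.188, 0.2489]
orientation: [-0.105, 0.954, 0.03, 0.28]
force: [-0.1, -0.9, 0.7]
gripper_width: 0.0855
gripper_force: 0.0
```

```bash
python3 - <<'E'
from h import *
c=wcam();np.save("w5.npy",c,allow_pickle=True)
S=camera("scene");np.save("s5.npy",S,allow_pickle=True)
a=cv2.cvtColor(np.array(c["pixels"]),cv2.COLOR_RGB2BGR)
b=cv2.cvtColor(np.array(S["pixels"]),cv2.COLOR_RGB2BGR)[150:310,300:407]
cv2.imwrite("pics/c5.png",np.hstack([cv2.convertScaleAbs(a[:,100:540],alpha=1.4),cv2.resize(b,(321,480),interpolation=cv2.INTER_CUBIC)]))
Rz=Ro.from_euler('z',17,degrees=True)
for d in([0,-.027,.165],[0,.027,.165]):print((proj(c,np.array([.473,-.284,0])+Rz.apply(d))-[100,0]).round(1))
E
```

```text
[ -3.9 190.4]
[ 89.9 184.9]
```

View pics/c5.png

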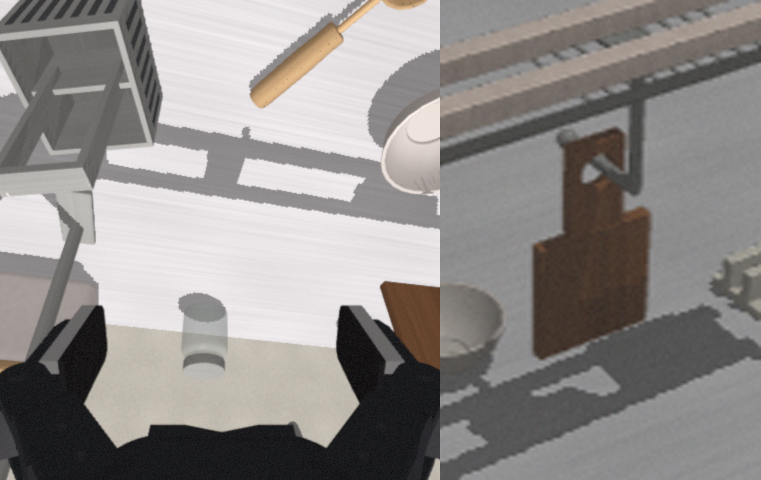

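The scene crop shows the board hanging freely on the peg between ball and wire. In the wrist view the basket bar's near end is at about (195,180), within a few pixels of the projection. The last move stopped short, so I'll finish the approach.

```bash
python3 - <<'E'
from h import *
P,R=grasp([.473,-.284,.145],17,35,.12)
plan([(P,R,8)])
E
```

```text
[[0.13,-0.26,-0.02,-0.03,-0.03,-0.04,1.0],[0.14,-0.26,-0.02,-0.03,-0.03,-0.05,1.0],[0.14,-0.27,-0.03,-0.03,-0.03,-0.04,1.0],[0.13,-0.25,-0.03,-0.04,-0.03,-0.05,1.0],[0.14,-0.26,-0.03,-0.03,-0.03,-0.04,1.0],[0.15,-0.26,-0.03,-0.03,-0.02,-0.04,1.0],[0.14,-0.26,-0.03,-0.03,-0.03,-0.05,1.0],[0.15,-0.25,-0.04,-0.03,-0.03,-0.04,1.0]] max 0.27
```

>>> play_rows --pt "0.13 -0.26 -0.02 -0.03 -0.03 -0.04 1" --pt "0.14 -0.26 -0.02 -0.03 -0.03 -0.05 1" --pt "0.14 -0.27 -0.03 -0.03 -0.03 -0.04 1" --pt "0.13 -0.25 -0.03 -0.04 -0.03 -0.05 1" --pt "0.14 -0.26 -0.03 -0.03 -0.03 -0.04 1" --pt "0.15 -0.26 -0.03 -0.03 -0.02 -0.04 1" --pt "0.14 -0.26 -0.03 -0.03 -0.03 -0.05 1" --pt "0.15 -0.25 -0.04 -0.03 -0.03 -0.04 1" --pt "0 0 0 0 0 0 1" --pt "0 0 0 0 0 0 1"

```text
t: 15.72
eef_pos: [0.4175, -0.3007, 0.2275]
orientation: [-0.141, 0.943, 0.044, 0.297]
force: [0.5, -0.2, 0.0]
gripper_width: 0.0855
gripper_force: 0.0
```

```bash
python3 - <<'E'
from h import *
s=telemetry.sense();print(s["eef_pos"],tool(17,35).as_quat().round(3),s["orientation"].round(3))
c=wcam();np.save("w6.npy",c,allow_pickle=True)
Rz=Ro.from_euler('z',17,degrees=True)
for d in([-.008,-.027,.165],[-.008,.027,.165],[.008,-.027,.165],[.008,.027,.165],[.046,-.042,.075],[.046,.042,.075],[-.046,-.042,.075],[-.046,.042,.075]):print(d,(proj(c,np.array([.473,-.284,0])+Rz.apply(d))).round(1))
g=cv2.cvtColor(np.array(c["pixels"]),cv2.COLOR_RGB2GRAY)
L=cv2.createLineSegmentDetector().detect(g[0:310])[0][:,0]
for l in L:
    n=np.hypot(l[2]-l[0],l[3]-l[1])
    if n>25 and 200<l[[0,2]].min() and l[[0,2]].max()<450: print(l.round(0).astype(int).tolist(),int(n))
E
```

```text
[ 0.4174777  -0.30071269  0.22752831] [-0.141  0.943  0.044  0.297] [-0.141  0.943  0.044  0.297]
[-0.008, -0.027, 0.165] [276.8 258. ]
[-0.008, 0.027, 0.165] [366.7 257.9]
[0.008, -0.027, 0.165] [279.  272.7]
[0.008, 0.027, 0.165] [364.4 272.7]
[0.046, -0.042, 0.075] [272.2 208.8]
[0.046, 0.042, 0.075] [371.  208.7]
[-0.046, -0.042, 0.075] [258.6 114.9]
[-0.046, 0.042, 0.075] [384.6 114.8]
[254, 253, 248, 308] 55
[276, 253, 280, 212] 41
[291, 203, 288, 246] 42
[238, 278, 241, 252] 26
[289, 246, 354, 245] 65
[257, 110, 262, 82] 28
[229, 261, 235, 231] 30
[374, 53, 383, 108] 56
[239, 214, 270, 219] 31
[365, 227, 367, 267] 40
[376, 115, 370, 181] 65
[264, 116, 376, 114] 111
[277, 202, 263, 118] 84
[411, 222, 445, 229] 34
[262, 146, 256, 109] 36
[228, 135, 252, 143] 25
[376, 173, 427, 185] 52
[278, 211, 230, 201] 48
[381, 108, 259, 111] 121
[231, 233, 201, 197] 46
[335, 222, 310, 216] 25
[407, 235, 365, 227] 42
[273, 224, 261, 266] 43
[364, 253, 278, 254] 86
[383, 107, 376, 171] 64
[238, 231, 255, 253] 27
[346, 151, 294, 152] 51
[351, 203, 293, 202] 57
[294, 157, 347, 156] 52
[270, 225, 238, 219] 31
[338, 64, 339, 96] 31
[364, 94, 360, 63] 31
[323, 64, 323, 96] 31
[352, 63, 355, 95] 31
[308, 64, 307, 96] 31
[367, 62, 372, 95] 32
[279, 65, 275, 97] 31
[348, 96, 346, 64] 31
[268, 97, 273, 66] 31
[294, 66, 291, 97] 31
[284, 97, 287, 66] 31
[332, 96, 331, 64] 31
[300, 96, 302, 64] 31
[316, 96, 317, 64] 31
[364, 268, 279, 269] 85
[233, 308, 237, 282] 26
[263, 150, 273, 205] 55
[293, 206, 326, 205] 32
[268, 55, 371, 52] 102
[370, 146, 367, 117] 28
[366, 183, 364, 158] 25
```

```bash
python3 - <<'E'
from h import *
P,R=grasp([.470,-.285,.143],18,35);print(P)
plan([(P,R,8)])
E
```

```text
[ 0.48036457 -0.28163235  0.12743611]
[[0.01,0.0,0.3,-0.01,0.0,-0.01,1.0],[0.01,0.0,0.3,0.0,0.0,-0.01,1.0],[0.01,0.0,0.3,-0.01,0.0,-0.01,1.0],[0.0,0.0,0.3,-0.01,0.0,-0.01,1.0],[0.01,0.0,0.3,-0.01,0.0,-0.01,1.0],[0.01,-0.01,0.3,0.0,0.0,-0.01,1.0],[0.01,0.0,0.3,-0.01,0.0,-0.01,1.0],[0.01,0.0,0.29,-0.01,0.0,-0.01,1.0]] max 0.3
```

>>> play_rows --pt "0.01 0 0.3 -0.01 0 -0.01 1" --pt "0.01 0 0.3 0 0 -0.01 1" --pt "0.01 0 0.3 -0.01 0 -0.01 1" --pt "0 0 0.3 -0.01 0 -0.01 1" --pt "0.01 0 0.3 -0.01 0 -0.01 1" --pt "0.01 -0.01 0.3 0 0 -0.01 1" --pt "0.01 0 0.3 -0.01 0 -0.01 1" --pt "0.01 0 0.29 -0.01 0 -0.01 1" --pt "0 0 0 0 0 0 1" --pt "0 0 0 0 0 0 0" --pt "0 0 0 0 0 0 0" --pt "0 0 0 0 0 0 0" --pt "0 0 0 0 0 0 0" --pt "0 0 0 0 0 0 0" --force 60

```text
t: 17.52
eef_pos: [0.4797, -0.2826, 0.1281]
orientation: [-0.148, 0.942, 0.047, 0.297]
force: [-5.3, 2.2, 11.3]
gripper_width: 0.0535
gripper_force: 60.8
```

```bash
python3 - <<'E'
from h import *
s=telemetry.sense();q=Ro.from_quat(s["orientation"])
plan([(s["eef_pos"]+[0,0,.17],q,10)],g=0)
E
```

```text
[[-0.2,0.0,-0.28,0.0,0.0,0.0,0.0],[-0.19,0.0,-0.28,0.0,0.0,0.0,0.0],[-0.2,0.0,-0.28,0.0,0.0,0.0,0.0],[-0.19,0.0,-0.27,0.0,0.0,0.0,0.0],[-0.2,0.0,-0.28,0.0,0.0,0.0,0.0],[-0.19,0.0,-0.28,0.0,0.0,0.0,0.0],[-0.2,0.0,-0.28,0.0,0.0,0.0,0.0],[-0.19,0.0,-0.28,0.0,0.0,0.0,0.0],[-0.2,0.0,-0.28,0.0,0.0,0.0,0.0],[-0.19,0.0,-0.27,0.0,0.0,0.0,0.0]] max 0.28
```

>>> play_rows --pt "-0.2 0 -0.28 0 0 0 0" --pt "-0.19 0 -0.28 0 0 0 0" --pt "-0.2 0 -0.28 0 0 0 0" --pt "-0.19 0 -0.27 0 0 0 0" --pt "-0.2 0 -0.28 0 0 0 0" --pt "-0.19 0 -0.28 0 0 0 0" --pt "-0.2 0 -0.28 0 0 0 0" --pt "-0.19 0 -0.28 0 0 0 0" --pt "-0.2 0 -0.28 0 0 0 0" --pt "-0.19 0 -0.27 0 0 0 0" --pt "0 0 0 0 0 0 0" --pt "0 0 0 0 0 0 0"

```text
t: 19.02
eef_pos: [0.4797, -0.2828, 0.2967]
orientation: [-0.148, 0.942, 0.047, 0.297]
force: [-0.1, -0.6, -3.9]
gripper_width: 0.0528
gripper_force: 64.9
```

```bash
python3 - <<'E'
from h import *
s=telemetry.sense();print(s["eef_pos"])
c=wcam();np.save("w7.npy",c,allow_pickle=True)
q=Ro.from_quat(s["orientation"]);zz=q.apply([0,0,1]);yaw=np.degrees(np.arctan2(zz[1],zz[0]));print("yaw",yaw,"tilt",np.degrees(np.arcsin(np.hypot(*zz[:2]))))
Rz=Ro.from_euler('z',yaw,degrees=True);o=s["eef_pos"]+Rz.apply([-.010,.0007,.031-.159])
for d in([-.008,-.027,.165],[-.008,.027,.165],[.008,-.027,.165],[.046,-.042,.075],[.046,.042,.075],[-.046,-.042,.075],[-.046,.042,.075]):print(d,(proj(c,o+Rz.apply(d))).round(1))
g=cv2.cvtColor(np.array(c["pixels"]),cv2.COLOR_RGB2GRAY)
L=cv2.createLineSegmentDetector().detect(g)[0][:,0]
for l in L:
    n=np.hypot(l[2]-l[0],l[3]-l[1])
    if n>45 and 180<l[[0,2]].min() and l[[0,2]].max()<460 and abs(l[3]-l[1])<8: print(l.round(0).astype(int).tolist(),int(n))
E
```

```text
[ 0.4796955  -0.28281624  0.29673214]
yaw 17.99744379543244 tilt 34.96602473991598
[-0.008, -0.027, 0.165] [237.4 393.3]
[-0.008, 0.027, 0.165] [413.2 392.9]
[0.008, -0.027, 0.165] [245.4 408. ]
[0.046, -0.042, 0.075] [248.1 257.5]
[0.046, 0.042, 0.075] [398.8 257.1]
[-0.046, -0.042, 0.075] [211.6 113.9]
[-0.046, 0.042, 0.075] [436.3 113.3]
[262, 423, 307, 428] 45
[329, 429, 384, 423] 55
[238, 24, 407, 23] 168
[359, 113, 234, 113] 124
[228, 123, 362, 122] 133
[262, 372, 382, 373] 120
[371, 253, 274, 254] 96
[384, 392, 238, 392] 146
[277, 186, 362, 186] 85
[361, 180, 278, 180] 82
```

```bash
python3 - <<'E'
from h import *
R=tool(1.35,35);o=np.array([.010,-.0007+.0002,-.031])
q=plan([(np.array([.535,-.099,.300])+o,R,13),(np.array([.552,-.0985,.281])+o,R,3)],g=0)
E
```

```text
[[-0.12,0.24,0.14,0.07,0.0,0.1,0.0],[-0.13,0.24,0.14,0.08,0.0,0.11,0.0],[-0.11,0.24,0.13,0.07,0.0,0.1,0.0],[-0.11,0.25,0.13,0.07,0.0,0.11,0.0],[-0.11,0.26,0.13,0.08,0.0,0.1,0.0],[-0.1,0.25,0.12,0.07,0.0,0.1,0.0],[-0.1,0.26,0.12,0.07,0.0,0.11,0.0],[-0.09,0.26,0.12,0.08,0.0,0.1,0.0],[-0.09,0.27,0.11,0.07,0.0,0.1,0.0],[-0.08,0.27,0.11,0.08,0.0,0.11,0.0],[-0.08,0.27,0.11,0.07,0.0,0.1,0.0],[-0.08,0.27,0.1,0.07,0.0,0.11,0.0],[-0.06,0.28,0.1,0.08,0.0,0.1,0.0]] max 0.28
[[-0.02,0.0,0.17,0.0,0.0,0.0,0.0],[-0.02,0.0,0.17,0.0,0.0,0.0,0.0],[-0.02,0.0,0.17,0.0,0.0,0.0,0.0]] max 0.17
```

>>> play_rows --pt "-0.12 0.24 0.14 0.07 0 0.1 0" --pt "-0.13 0.24 0.14 0.08 0 0.11 0" --pt "-0.11 0.24 0.13 0.07 0 0.1 0" --pt "-0.11 0.25 0.13 0.07 0 0.11 0" --pt "-0.11 0.26 0.13 0.08 0 0.1 0" --pt "-0.1 0.25 0.12 0.07 0 0.1 0" --pt "-0.1 0.26 0.12 0.07 0 0.11 0" --pt "-0.09 0.26 0.12 0.08 0 0.1 0" --pt "-0.09 0.27 0.11 0.07 0 0.1 0" --pt "-0.08 0.27 0.11 0.08 0 0.11 0" --pt "-0.08 0.27 0.11 0.07 0 0.1 0" --pt "-0.08 0.27 0.1 0.07 0 0.11 0" --pt "-0.06 0.28 0.1 0.08 0 0.1 0" --pt "-0.02 0 0.17 0 0 0 0" --pt "-0.02 0 0.17 0 0 0 0" --pt "-0.02 0 0.17 0 0 0 0" --pt "0 0 0 0 0 0 0" --pt "0 0 0 0 0 0 0"

```text
t: 21.32
eef_pos: [0.562, -0.0992, 0.2503]
orientation: [-0.011, 0.954, 0.003, 0.3]
force: [-0.5, 0.7, -3.0]
gripper_width: 0.053
gripper_force: 65.0
```

```bash
python3 - <<'E'
from h import *
s=telemetry.sense();p=s["eef_pos"];bar=p+[-.010,.0005,.031];print("bar",bar)
c=wcam();S=camera("scene");np.save("w8.npy",c,allow_pickle=True);np.save("s8.npy",S,allow_pickle=True)
S0=np.load("scene0.npy",allow_pickle=True).item()
# hook points in scene projection vs dark wire, and bar ends
Rz=Ro.from_euler('z',1.35,degrees=True);H=np.array([.620,-.098,.25])
for d in([-.032,0,.017],[-.018,0,-.004],[.036,0,-.004],[.05,0,.03],[.05,0,.08]):
    print("hook",d,"scene",proj(S,H+Rz.apply(d)).round(1),"wrist",proj(c,H+Rz.apply(d)).round(1))
g=cv2.cvtColor(np.array(S0["pixels"]),cv2.COLOR_RGB2GRAY)
for L in cv2.createLineSegmentDetector().detect(g[195:250,260:310])[0][:,0]:
    l=L+[260,195,260,195]
    if np.hypot(l[2]-l[0],l[3]-l[1])>8: print(l.round(1).tolist())
E
```

```text
bar [ 0.55196903 -0.09866783  0.28132926]
hook [-0.032, 0, 0.017] scene [273.2 213.2] wrist [322.3 376.3]
hook [-0.018, 0, -0.004] scene [277.  224.9] wrist [322.2 343.1]
hook [0.036, 0, -0.004] scene [290.  237.1] wrist [322.1 380.6]
hook [0.05, 0, 0.03] scene [292.7 225.7] wrist [322.1 449.1]
hook [0.05, 0, 0.08] scene [291.6 203.3] wrist [322.1 562.9]
[288.6, 208.2, 260.4, 217.4]
[308.5, 201.8, 293.5, 206.7]
[260.1, 211.6, 288.0, 202.8]
[294.1, 201.1, 308.3, 196.3]
[274.3, 215.7, 286.0, 232.9]
[289.3, 239.4, 273.7, 225.0]
[274.7, 224.7, 271.2, 215.9]
[293.5, 208.0, 294.8, 234.4]
[290.6, 232.0, 289.2, 209.4]
[260.2, 200.4, 276.8, 195.5]
[285.6, 200.4, 260.7, 208.2]
[299.4, 244.1, 308.2, 244.7]
```

>>> play_rows --pt "-0.11 0 0.08 0 0 0 0" --pt "-0.12 0 0.08 0 0 0 0" --pt "-0.11 0 0.08 0 0 0 0" --pt "-0.12 0 0.08 0 0 0 0" --pt "-0.11 0 0.08 0 0 0 0" --pt "-0.12 0 0.08 0 0 0 0" --pt "0 0 0 0 0 0 0"

```text
t: 22.3
eef_pos: [0.6047, -0.0982, 0.2506]
orientation: [-0.011, 0.954, 0.003, 0.301]
force: [-0.6, 0.3, -3.2]
gripper_width: 0.0532
gripper_force: 64.9
```

>>> play_rows --pt "-0.11 0 0.08 0 0 0 0" --pt "-0.12 0 0.08 0 0 0 0" --pt "-0.11 0 0.08 0 0 0 0" --pt "-0.12 0 0.08 0 0 0 0" --pt "0 0 0 0 0 0 0"

```text
t: 22.92
eef_pos: [0.6327, -0.0975, 0.2506]
orientation: [-0.011, 0.954, 0.003, 0.301]
force: [-1.3, -0.4, -3.8]
gripper_width: 0.0532
gripper_force: 64.9
```

```bash
python3 - <<'E'
from h import *
s=telemetry.sense();p=s["eef_pos"];bar=p+[-.010,.0005,.031];print("bar",bar,s["force"])
c=wcam();Rz=Ro.from_euler('z',1.35,degrees=True);H=np.array([.620,-.098,.25])
for d in([-.032,0,.019],[-.018,0,0]):print("hook",d,"wrist",proj(c,H+Rz.apply(d)).round(1))
print("bar near edge",proj(c,bar+[-.008,0,.006]),proj(c,bar+[-.008,0,0]))
g=cv2.cvtColor(np.array(c["pixels"]),cv2.COLOR_RGB2GRAY)
for L in cv2.createLineSegmentDetector().detect(g[200:480,240:410])[0][:,0]:
    l=L+[240,200,240,200]
    if np.hypot(l[2]-l[0],l[3]-l[1])>18: print(l.round(0).astype(int).tolist())
E
```

```text
bar [ 0.62273115 -0.09698506  0.28162295] [-1.27415366 -0.35696789 -3.7727592 ]
hook [-0.032, 0, 0.019] wrist [322.7 295.7]
hook [-0.018, 0, 0] wrist [322.5 267.8]
bar near edge [326.24244841 392.97172763] [326.10844358 373.461683  ]
[330, 428, 384, 423]
[397, 435, 407, 401]
[265, 423, 306, 428]
[240, 414, 244, 435]
[306, 429, 330, 431]
[247, 253, 240, 224]
[407, 219, 399, 256]
[393, 401, 366, 401]
[383, 372, 376, 298]
[408, 392, 396, 303]
[268, 297, 260, 372]
[374, 298, 329, 297]
[249, 281, 240, 358]
[333, 258, 371, 259]
[404, 200, 399, 220]
[329, 299, 328, 372]
[311, 372, 309, 288]
[330, 252, 334, 278]
[272, 252, 270, 271]
[310, 427, 310, 408]
[329, 402, 329, 427]
[398, 296, 409, 324]
[364, 400, 331, 400]
[329, 373, 382, 373]
[371, 253, 333, 253]
[308, 406, 243, 406]
[306, 252, 274, 252]
[296, 273, 272, 279]
[261, 373, 309, 373]
[313, 298, 314, 324]
[375, 279, 373, 261]
[333, 280, 373, 281]
[274, 259, 305, 261]
[325, 324, 326, 299]
[372, 248, 367, 201]
[252, 371, 272, 201]
[373, 201, 390, 372]
[391, 246, 386, 201]
[278, 201, 273, 249]
[399, 223, 394, 244]
[251, 241, 241, 201]
```

>>> play_rows --pt "0.04 0 0.09 0 0 0 0" --pt "0.04 0 0.09 0 0 0 0" --pt "0.04 0 0.09 0 0 0 0" --pt "0.04 0 0.09 0 0 0 0" --pt "0.04 0 0.09 0 0 0 0" --pt "0 0 0 0 0 0 0"

```text
t: 23.72
eef_pos: [0.6369, -0.0974, 0.226]
orientation: [-0.011, 0.954, 0.003, 0.3]
force: [-0.7, 0.6, -2.8]
gripper_width: 0.0531
gripper_force: 64.9
```

Bar is at about z=.257; lower in small steps until contact.

>>> play_rows --pt "0.02 0 0.03 0 0 0 0" --pt "0.02 0 0.03 0 0 0 0" --pt "0.01 0 0.02 0 0 0 0" --pt "0 0 0 0 0 0 0"

```text
t: 24.22
eef_pos: [0.6372, -0.0976, 0.2217]
orientation: [-0.011, 0.954, 0.003, 0.3]
force: [-0.4, 0.1, -3.4]
gripper_width: 0.053
gripper_force: 64.9
```

>>> play_rows --pt "0.01 0 0.02 0 0 0 0" --pt "0.01 0 0.02 0 0 0 0" --pt "0 0 0 0 0 0 0"

```text
t: 24.6
eef_pos: [0.6375, -0.0976, 0.2195]
orientation: [-0.011, 0.954, 0.003, 0.3]
force: [0.6, 0.2, -4.2]
gripper_width: 0.0531
gripper_force: 64.9
```

>>> play_rows --pt "0.01 0 0.02 0 0 0 0" --pt "0.01 0 0.02 0 0 0 0" --pt "0 0 0 0 0 0 0"

```text
t: 24.98
eef_pos: [0.6385, -0.0976, 0.2185]
orientation: [-0.011, 0.953, 0.003, 0.302]
force: [-7.8, 0.1, 12.0]
gripper_width: 0.0534
gripper_force: 67.1
```

>>> play_rows --pt "-0.01 0 -0.02 0 0 0 0" --pt "0 0 0 0 0 0 0.4" --pt "0 0 0 0 0 0 0.7" --pt "0 0 0 0 0 0 1" --pt "0 0 0 0 0 0 1" --pt "0 0 0 0 0 0 1" --pt "0 0 -0.2 0 0 0 1" --pt "0 0 -0.3 0 0 0 1" --pt "0 0 -0.4 0 0 0 1" --pt "0 0 -0.4 0 0 0 1" --pt "0 0 -0.4 0 0 0 1" --pt "0 0 -0.4 0 0 0 1" --pt "0 0 -0.4 0 0 0 1" --pt "0 0 -0.4 0 0 0 1" --pt "0 0 0 0 0 0 1" --pt "0 0 0 0 0 0 1" --pt "0 0 0 0 0 0 1" --pt "0 0 0 0 0 0 1"

```text
t: 27.22
eef_pos: [0.5548, -0.0988, 0.337]
orientation: [-0.012, 0.954, 0.003, 0.3]
force: [-0.3, -0.5, 0.4]
gripper_width: 0.0854
gripper_force: 0.0
```

```bash
python3 - <<'E'
from h import *
s=telemetry.sense();print(s["eef_pos"],s["force"])
S=camera("scene");S5=np.load("s5.npy",allow_pickle=True).item();S0=np.load("scene0.npy",allow_pickle=True).item()
B=S;A0=np.array(S0["pixels"]).astype(int);A=np.array(S["pixels"]).astype(int);A5=np.array(S5["pixels"]).astype(int)
print("board region diff vs earlier hang",np.abs(A-A5)[195:275,330:380].mean())
d=(np.abs(A-A0).sum(2)>60).astype(np.uint8);d=cv2.morphologyEx(d,cv2.MORPH_OPEN,np.ones((3,3)))
n,_,st,_=cv2.connectedComponentsWithStats(d);print([r.tolist() for r in st[1:] if r[4]>60])
H=np.array([.628,-.098,.25-.159]);Rz=Ro.from_euler('z',1.35,degrees=True)
P=np.array([proj(S,H+Rz.apply([x,y,z])) for x in(-.046,.046) for y in(-.042,.042) for z in(0,.075)]);print("expected basket box",P.min(0),P.max(0),"bar",proj(S,H+[0,-.027,.162]),proj(S,H+[0,.027,.162]))
E
```

```text
[ 0.55476209 -0.09879101  0.33698339] [-0.32891312 -0.46680917  0.36915167]
board region diff vs earlier hang 2.1458333333333335
[[160, 0, 113, 67, 2868], [399, 0, 61, 109, 3558], [155, 12, 12, 7, 63], [244, 26, 21, 28, 327], [218, 41, 33, 36, 711], [245, 73, 11, 13, 94], [188, 74, 24, 8, 94], [217, 79, 16, 8, 77], [192, 83, 26, 47, 496], [233, 108, 28, 18, 257], [274, 146, 13, 20, 186], [248, 166, 26, 13, 198], [293, 168, 45, 16, 191], [383, 173, 29, 8, 115], [98, 179, 83, 80, 3267], [397, 181, 38, 59, 1316], [348, 192, 14, 14, 134], [331, 200, 40, 70, 1888], [258, 223, 55, 95, 2386], [190, 238, 61, 52, 1365], [154, 256, 42, 74, 1856], [323, 279, 28, 12, 197], [199, 292, 18, 25, 273], [260, 315, 44, 23, 536]]
expected basket box [257.27786609 246.05920681] [314.448247   309.46932557] bar [270.82869777 231.6514273 ] [294.69731843 223.93142014]
```

```bash
python3 -c "
from cell import workorder
print(workorder.hand_in())"
```

```text
the job is handed in; nothing more can be done
None
```

I hung the board on the ball-tipped peg first, then the basket on the upturned hook, both released with the gripper clear, and handed the job in at about 27 s; I saw the board hanging in a picture, but confirmed the basket only by measurement, because my ten pictures were used up.

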